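Hold an offcut home in the dowelling jig

TASK

Pick out the long, narrow offcut of square section, the one that fits the channel of the dowelling jig, and lay it lengthwise and flat in the channel. Then slide it along the channel against the sprung ejector pin until its end is firmly home against the bush plate (the hard stop), and keep it pressed there ready for drilling: the program finishes while the robot is still holding the offcut against the plate. Leave the other two loose offcuts where they lie.

Things in the scene. Friction and masses are not known exactly. Their poses are not given: they have to be found in the camera images.
- long_offcut_center (a point): centre (half-way up) of the loose wooden offcut to use: 150 mm long, 39 mm wide, 38 mm high, about 0.1 kg. Its own y axis runs along its length, z up. It lies flat on the bench; which of the three loose offcuts lies where varies.
- wide_offcut_center (a point): centre of another loose wooden offcut, 61 x 130 x 38 mm (length along its own y), too wide for the channel; to be left alone.
- flat_offcut_center (a point): centre of another loose wooden offcut, 64 x 110 x 26 mm (length along its own y), too wide for the channel; to be left alone.
- jig: dowelling jig, fixed to the bench: aluminium base plate 250 x 110 x 12 mm; origin at the centre of its underside, on the bench top; own x axis along the channel towards the bush plate, z up. Two low steel rails, 12 mm high above the channel floor and 12 mm thick, run from 115 mm behind the origin (-x) to the bush plate and leave a channel 44 mm wide, open at the -x end and from above, whose middle line is y = 0. Its position and heading vary.
- channel (a point): point on the channel floor above the jig's origin, 12 mm above the bench top; axes as the jig's.
- bush_plate: upright steel plate across the +x end of the channel, the hard stop: 80 mm wide, 48 mm high above the channel floor, 14 mm thick, with two brass drill bushes on its far side. Origin on the channel floor in the face that looks at the channel, 100 mm from the jig's origin along +x; axes as the jig's. An offcut fully home has its end flat on this face, its centre 75 mm before it.
- stop_face (a point): point on the plate's face that looks at the channel, on the channel's middle line, 19 mm above the channel floor; axes as the jig's.
- ejector (a joint): how far the sprung ejector pin is pushed in, in m: 0 = out, 0.022 = flush with the plate's face (offcut home); its own travel ends at 0.024. The spring pushes back with 2 N at 0 and 6.4 N when flush, and drives the offcut off the plate when it is let go.
- pin_tip (a point): tip of the ejector pin: a steel pin of 9 mm diameter that sticks out of the plate's face 22 mm into the channel (towards -x), 25 mm above the channel floor.
- long_offcut: the same long offcut as a body; origin at the centre of its underside.
Mind the look-alikes: they are no part of the job. There is more than one size of the long_offcut; the job needs the larger.

How it is judged:
On the way:
1. the long offcut lies flat and lengthwise in the channel, short of the plate (y of long_offcut_center in the frame of jig between -0.004 and 0.004 m and z of long_offcut_center in the frame of jig between 0.028 and 0.034 m and angle between the y axis of long_offcut_center and the x axis of jig, either way round below 0.07 rad and angle between long_offcut_center's own z axis and vertical below 0.07 rad and x of long_offcut_center in the frame of jig between -0.06 and 0.022 m), for 0.1 s.
At the end, for the whole second after the job is handed in: Throughout the last second the long offcut lies flat in the channel (within 4 mm sideways, 3 mm in height, 0.07 rad), its end within 2.5 mm of the bush plate and pressing on it with over 1 N, the pin pushed in over 19.5 mm, the offcut still, and the robot gripping or pressing it with over 2 N (y of long_offcut_center in the frame of jig between -0.004 and 0.004 m and z of long_offcut_center in the frame of jig between 0.028 and 0.034 m and angle between the y axis of long_offcut_center and the x axis of jig, either way round below 0.07 rad and angle between long_offcut_center's own z axis and vertical below 0.07 rad and x of long_offcut_center in the frame of stop_face above -0.0775 m and value of joint ejector above 0.0195 m and contact force between long_offcut and bush_plate above 1 N and contact force between any of the fingers, the arm and long_offcut above 2 N and linear speed of long_offcut below 0.01 m/s); the arm keeps its last pose, push and grip.
It fails at once if one of the other two loose offcuts is moved by more than 30 mm (distance of any of wide_offcut_center, flat_offcut_center from where it was at the start of the episode above 0.03 m).
It also fails if it takes over 43 s, if anything falls off the work surface, if the arm or the gripper's body presses on something with over 40 N, if the wrist force passes 120 N, or if a joint passes its speed limit or range.

ROBOT

A 6-joint arm with a two-finger parallel gripper is mounted at the origin on a cart in front of the work surface, level with it; the furniture and walls round the work are solid. World frame = base frame: x ahead of the robot, y to its left, z up, the work surface at z = 0. Lengths are in m, angles in rad, forces in N, time in s.
With the tool pointing down it reaches from about 0.4 to 0.925 m from the base axis. Payload 12.5 kg.
Tool frame: the origin (TCP) lies at the very end of the fingers, on their centre line; the grasp point (between the pads) lies 19 mm behind it; z points along the fingers, y is the line along which they close (so a half turn about z gives the same grasp; the last joint's range is limited). The gripper opens to 95 mm and grips with 3 to 60 N. Pads are 20 mm wide; open, the fingers measure 119 mm over their backs; the gripper's body (75 mm by 180 mm) begins 59 mm behind the grasp point.
Start: joints at [1.059, 0.491, 1.559, -0, 1.092, -0.106], TCP at [0.247, 0.574, 0.215] pointing down, gripper open.
Joint ranges: [-3.1, 3.1], [-0.84, 2.19], [0.05, 2.79], [-1.13, 4.28], [0.06, 2.93], [-2.69, 2.69]. Speed limits (rad/s): [2.22, 2.22, 2.79, 3.14, 3.14, 3.14].

INTERFACE

Orientations are given as a unit quaternion [w, x, y, z].
In Python, from rig import r, eyes gives the robot as it stands.
- The arm moves only by the tool move_arm, never from a script. Its argument "rows" is a list of rows, each a list of 7 numbers: the closure in counts, from 0 (fully open) to 255 (shut), then the shift along the tool's x, y, z in mm, then the turn, a rotation vector about the tool's x, y, z in degrees. In form: [[claw, tx, ty, tz, ax, ay, az], ...]. A call has exactly 8 rows; each row shifts and turns the commanded pose from where the row before left it, along the tool's axes as they then stand; what a row does not reach is not made up. A row lasts 1/8 s, in which the tool goes at most 62.5 mm and 10.7 degrees, less where a joint would pass 70% of its speed; a pose out of reach is approached as far as the arm can. A call is refused whole if a number of a shift passes 62.5 or a number of a turn 10.7, either way. A call with a gripper value outside its range is refused whole. The fingers move at their own pace and stop on an object; "squeeze" is the grip in N (left out, the last holds). Time passes only in rows, so rows that do not move let the fingers close, or fill a call up. It gives the time, the measured TCP pose, the force and the opening at its end, in the units of the state.
- r.get_state(): the state, without advancing time (a new reading comes with each control period).
- eyes.snapshot(name): name is "side" or "top"; returns the picture (480x640x3 uint8, red, green, blue); there is no depth.
- eyes.camera_model(name): a dict with "camera_matrix" (3x3 intrinsics, pixels), "rvec" (rotation vector, rad) and "tvec" (3), from world to camera coordinates, as OpenCV has them. Camera axes: x right, y down, z forward; pixel columns grow to the right and rows downward; lengths in m; the calibration is good to about 2 mm. A picture is of the moment at which its call begins. camera_model takes no time and is no camera call.
- r.finish_job(): hands the job in, once; it reports no verdict.
The state is a dict: "time_s": time; "q": joint angles; "joint_velocities": joint speeds; "joint_efforts": joint torques, N m; "position": TCP position; "tcp_rot": TCP orientation; "contact_force": force on the tool from outside, world axes, zero at the start; "ft_torque": the same for the moment, N m; "finger_gap": opening from 0.0 (shut) to 1.0 (fully open).
Only numpy, scipy, OpenCV 4.12 (cv2) and the standard library are available. Lean on these libraries where they do the work, as an engineer would, in place of code of your own. Each camera call takes 0.05 s, during which the arm holds its last target. There are 200 camera calls.

## Working session

There is one attempt and no reset: what is moved stays moved. The work goes in short steps, Python scripts to look and compute and a tool call to move; the robot and the scene stay as the last step left them, time stands still between calls to the robot, and variables do not carry over. Pictures are saved under pics/ and viewed, on a budget of 10 in all, crops included, one or two more only if the job needs it, and the job is handed in when it is done.

Besides the shell and the picture viewer there is one more tool, called after "Call:" as name([rows], argument=value, ...), one row to a line, values as JSON. move_arm: Moves the arm, as the interface text tells. Its arguments: {"type":"object","properties":{"rows":{"type":"array","items":{"type":"array","items":{"type":"number"}}},"squeeze":{"type":"number"}},"required":["rows"]}

```bash
ls; mkdir -p pics; python3 - <<'E'
from rig import r, eyes
import cv2
print(r.get_state())
for n in("side","top"):
    cv2.imwrite(f"pics/{n}0.png",eyes.snapshot(n)[:,:,::-1]); print(eyes.camera_model(n))
E
```

```text
pics
{'time_s': 0.0, 'q': array([ 1.05941128e+00,  4.91543495e-01,  1.55948995e+00,  1.48662659e-05,
        1.09171587e+00, -1.05609223e-01]), 'joint_velocities': array([ 0.00075042,  0.00078717,  0.00058031, -0.00170732, -0.00210555,
        0.00053559]), 'joint_efforts': array([-2.81828703e-03, -6.12650156e+01, -2.58182234e+01,  6.90881163e-02,
        4.82485152e-02, -1.04756327e-04]), 'position': array([0.24655635, 0.57402054, 0.21405779]), 'tcp_rot': array([-1.81879880e-04,  2.01502169e-01,  9.79487897e-01, -5.49026103e-04]), 'contact_force': array([-0.41791519,  0.03798108, -0.27620116]), 'ft_torque': array([0.02635558, 0.00217035, 0.05142827]), 'finger_gap': 1.0037368729807796}
{'camera_matrix': array([[548.15190854,   0.        , 324.4216903 ],
       [  0.        , 548.15190854, 237.16251614],
       [  0.        ,   0.        ,   1.        ]]), 'rvec': array([ 2.0709127 , -0.03488988,  0.02148859]), 'tvec': array([-0.51844401,  0.07134407,  1.40626567])}
{'camera_matrix': array([[530.46733232,   0.        , 312.45391219],
       [  0.        , 530.46733232, 241.66105829],
       [  0.        ,   0.        ,   1.        ]]), 'rvec': array([ 2.05970027, -2.17180384,  0.22059294]), 'tvec': array([0.07745552, 0.53786132, 1.1199018 ])}
```

View pics/top0.png

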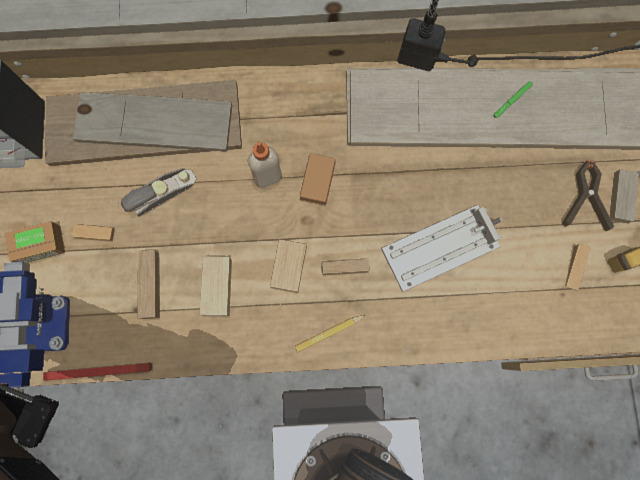

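View pics/side0.png

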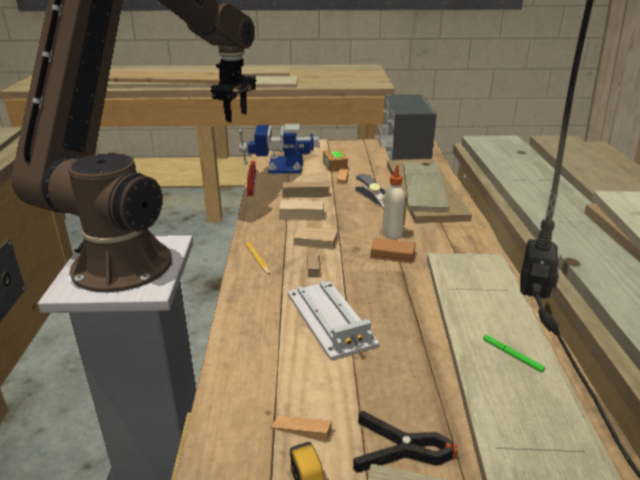

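The top view shows the long brown-grey offcut at (147,284), a smaller look-alike at (346,267), the wide one at (215,285) and the flat one at (289,265). The jig is at (442,248), with its bush plate at the right end, (487,225). Next I'll enlarge the offcut and jig to measure them.

```bash
cat > h.py <<'E'
import numpy as np, cv2
from scipy.spatial.transform import Rotation as R
from rig import r, eyes
def ray(cam,uv,z):
    m=eyes.camera_model(cam); K=m["camera_matrix"]; Rm=cv2.Rodrigues(m["rvec"])[0]; t=m["tvec"]
    c=-Rm.T@t; d=np.linalg.solve(K,np.array([*uv,1.])); d=Rm.T@d
    return c+d*(z-c[2])/d[2]
def proj(cam,p):
    m=eyes.camera_model(cam); return cv2.projectPoints(np.array(p,float).reshape(-1,1,3),m["rvec"],m["tvec"],m["camera_matrix"],None)[0].reshape(-1,2)
E
python3 - <<'E'
import cv2,numpy as np
from h import *
im=cv2.imread('pics/top0.png')
a=cv2.resize(im[240:330,110:190],None,fx=5,fy=5,interpolation=cv2.INTER_CUBIC)
b=cv2.resize(im[195:300,375:505],None,fx=5,fy=5,interpolation=cv2.INTER_CUBIC)
b=cv2.resize(b,None,fx=.6,fy=.6)
o=np.zeros((450,800,3),np.uint8); o[:450,:400]=a; o[:315,405:795]=b; cv2.imwrite('pics/c.png',o)
m=eyes.camera_model('top');print(-cv2.Rodrigues(m['rvec'])[0].T@m['tvec'])
hsv=cv2.cvtColor(im,cv2.COLOR_BGR2HSV)
for p in [(147,284),(147,262),(147,305),(125,284),(170,284),(215,285),(430,260),(400,262),(147,316)]: print(p,hsv[p[1],p[0]])
E
```

```text
[0.30440121 0.06047582 1.20546953]
(147, 284) [ 18  76 162]
(147, 262) [ 17  78 160]
(147, 305) [ 17  70 171]
(125, 284) [ 18  71 172]
(170, 284) [ 18  69 177]
(215, 285) [ 20  56 187]
(430, 260) [ 70   4 193]
(400, 262) [ 75   3 191]
(147, 316) [ 17  74 169]
```

View pics/c.png

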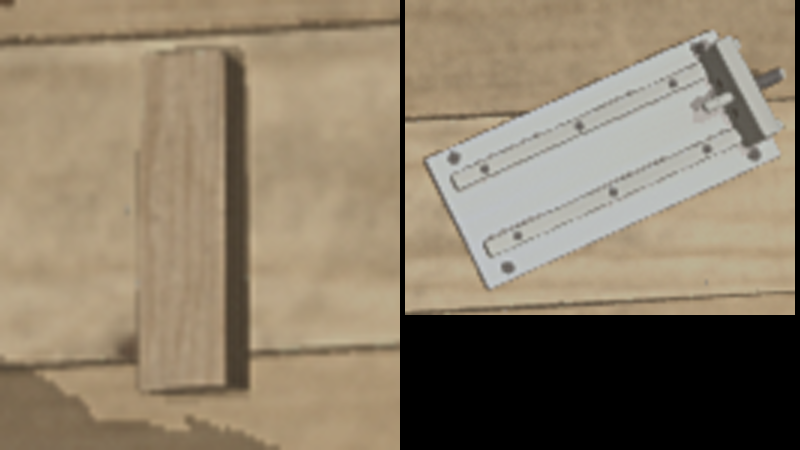

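```bash
cat > m0.py <<'E'
from h import *
im=cv2.imread('pics/top0.png')
P=lambda x,y:((x+.5)/5-.5+110,(y+.5)/5-.5+240)
c=np.array([ray('top',P(*p),.038) for p in [(143,50),(224,48),(224,387),(140,388)]])
print('offcut',c.round(4)[:,:2].tolist()); e=lambda i,j:np.linalg.norm(c[i]-c[j])
print('L',e(1,2),e(0,3),'W',e(0,1),e(2,3),'ctr',c.mean(0))
d=(c[0]+c[1]-c[2]-c[3]);print('dir',np.degrees(np.arctan2(d[1],d[0])))
Q=lambda x,y:((x-405+.5)/3-.5+375,(y+.5)/3-.5+195)
hsv=cv2.cvtColor(im,cv2.COLOR_BGR2HSV)
mask=((hsv[...,1]<30)&(hsv[...,2]>120)).astype(np.uint8); mask[:195]=0;mask[300:]=0;mask[:,:375]=0;mask[:,505:]=0
cs=cv2.findContours(mask,cv2.RETR_EXTERNAL,cv2.CHAIN_APPROX_NONE)[0]; ct=max(cs,key=cv2.contourArea).reshape(-1,2).astype(float)
W=np.array([ray('top',p,.012)[:2] for p in ct])
g=[ray('top',Q(*p),.012)[:2] for p in [(427,158),(489,288),(779,152),(713,30)]]
print('hand',np.round(g,4).tolist(),[np.linalg.norm(g[i]-g[(i+1)%4]) for i in range(4)])
ang=[];mid=[]
for i,j in [(0,1),(1,2),(3,0),(2,3)]:
    a,b=g[i],g[j]; L=np.linalg.norm(b-a);u=(b-a)/L;n=np.array([-u[1],u[0]])
    s=(W-a)@u;h=(W-a)@n;k=(s>.1*L)&(s<.9*L)&(abs(h)<.006)
    vx,vy,x0,y0=cv2.fitLine(W[k].astype(np.float32),cv2.DIST_HUBER,0,.01,.01).ravel()
    print(i,j,k.sum(),'ang',np.degrees(np.arctan2(vy,vx)),'pt',x0,y0)
E
python3 m0.py
```

```text
offcut [[0.5472, 0.4396], [0.5462, 0.4033], [0.3952, 0.4022], [0.3968, 0.4389]]
L 0.15099773873837308 0.1504988152128975 W 0.0362657588851701 0.036669553520995095 ctr [0.47137115 0.42099968 0.038     ]
dir 0.3387159191561923
hand [[0.5283, -0.11], [0.4266, -0.1486], [0.5187, -0.3791], [0.6175, -0.3398]] [np.float64(0.10877908953075252), np.float64(0.2481287563923841), np.float64(0.10631836476017029), np.float64(0.24653053078734308)]
0 1 35 ang 20.942469 pt 0.46964052 -0.13195801
1 2 77 ang -68.60965 pt 0.47155616 -0.2629764
3 0 77 ang -68.67471 pt 0.5720525 -0.22490849
2 3 5 ang 19.92317 pt 0.54790074 -0.36980245
```

Call:
move_arm([
  [0,0,0,0,0,0,-8],
  [0,0,0,0,0,0,-8],
  [0,0,0,0,0,0,-7.6],
  [0,-44.8,-30.9,19,0,0,0],
  [0,-44.8,-30.9,19,0,0,0],
  [0,-44.8,-30.9,19,0,0,0],
  [0,-44.8,-30.9,19,0,0,0],
  [0,-44.8,-30.9,19,0,0,0],
], squeeze=40)

```text
time_s: 1.1
position: [0.4729, 0.4199, 0.1188]
tcp_rot: [-0.0, -0.003, 1.0, -0.0]
contact_force: [0.2, 0.8, 0.4]
finger_gap: 1.002
```

Call:
move_arm([
  [0,0,0,0,0,0,0],
  [0,0,0,0,0,0,0],
  [0,0,0,0,0,0,0],
  [0,0,0,0,0,0,0],
  [0,0,0,0,0,0,0],
  [0,0,0,0,0,0,0],
  [0,0,0,0,0,0,0],
  [0,0,0,0,0,0,0],
])

```text
time_s: 2.1
position: [0.4716, 0.4211, 0.1196]
tcp_rot: [-0.0, -0.003, 1.0, 0.0]
contact_force: [-0.2, 0.0, -0.5]
finger_gap: 0.999
```

```bash
cat >> h.py <<'E'
def go(p,head):
    "world target (m), tool-y heading (deg) -> tool shift mm and az deg needed"
    s=r.get_state(); q=s['tcp_rot']; T=R.from_quat([q[1],q[2],q[3],q[0]]).as_matrix()
    h=np.degrees(np.arctan2(T[1,1],T[0,1])); a=-((head-h+90)%180-90)
    print('t',round(s['time_s'],2),'pos',s['position'].round(4),'head',h.round(2),'tilt',T[:2,2].round(4),'gap',round(s['finger_gap']*95,1),'F',s['contact_force'].round(1))
    print('shift mm',((np.array(p)-s['position'])@T*1000).round(1),'az',round(a,2))
    T2=T@R.from_rotvec([0,0,np.radians(a)]).as_matrix()
    print('shift after turn',((np.array(p)-s['position'])@T2*1000).round(1))
E
python3 -c "
from h import *
go([.4714,.4210,.016],90.34)"
```

```text
t 2.1 pos [0.4716 0.4211 0.1196] head 90.35 tilt [-0.  0.] gap 94.9 F [-0.2  0.  -0.5]
shift mm [ 2.000e-01 -1.000e-01  1.036e+02] az 0.01
shift after turn [ 2.000e-01 -1.000e-01  1.036e+02]
```

Position and heading match the target. Next: descend, close and lift.

Call:
move_arm([
  [0,0,0,30,0,0,0],
  [0,0,0,30,0,0,0],
  [0,0,0,25,0,0,0],
  [0,0,0,18.6,0,0,0],
  [0,0,0,0,0,0,0],
  [0,0,0,0,0,0,0],
  [255,0,0,0,0,0,0],
  [255,0,0,0,0,0,0],
], squeeze=40)

```text
time_s: 3.1
position: [0.4719, 0.4213, 0.0168]
tcp_rot: [0.0, -0.003, 1.0, 0.0]
contact_force: [0.4, 0.3, -1.1]
finger_gap: 0.846
```

Call:
move_arm([
  [255,0,0,0,0,0,0],
  [255,0,0,0,0,0,0],
  [255,0,0,0,0,0,0],
  [255,0,0,0,0,0,0],
  [255,0,0,0,0,0,0],
  [255,0,0,0,0,0,0],
  [255,0,0,0,0,0,0],
  [255,0,0,0,0,0,0],
])

```text
time_s: 4.1
position: [0.4717, 0.4212, 0.016]
tcp_rot: [0.0, -0.003, 1.0, 0.0]
contact_force: [0.2, 0.5, -0.5]
finger_gap: 0.41
```

```bash
python3 -c "
from h import *
go([.4714,.4210,.13],90.34)"
```

```text
t 4.1 pos [0.4717 0.4212 0.016 ] head 90.35 tilt [0.0001 0.0001] gap 38.9 F [ 0.2  0.5 -0.5]
shift mm [ 3.00e-01 -1.00e-01 -1.14e+02] az 0.01
shift after turn [ 3.00e-01 -1.00e-01 -1.14e+02]
```

Call:
move_arm([
  [255,0,0,-60,0,0,0],
  [255,0,0,-60,0,0,0],
  [255,0,-40,0,0,0,0],
  [255,0,-60,0,0,0,0],
  [255,0,-60,0,0,0,0],
  [255,0,-60,0,0,0,0],
  [255,0,-60,0,0,0,0],
  [255,0,-40,0,0,0,0],
])

```text
time_s: 5.1
position: [0.4732, 0.0989, 0.1361]
tcp_rot: [-0.0, -0.002, 1.0, -0.0]
contact_force: [0.6, 0.7, -1.1]
finger_gap: 0.409
```

Call:
move_arm([
  [255,0,-30,0,0,0,9.8],
  [255,0,0,0,0,0,9.8],
  [255,0,0,0,0,0,9.8],
  [255,0,0,0,0,0,9.9],
  [255,0,0,0,0,0,9.9],
  [255,0,0,0,0,0,9.9],
  [255,0,0,0,0,0,9.9],
  [255,0,0,0,0,0,0],
])

```text
time_s: 6.1
position: [0.4736, 0.0711, 0.136]
tcp_rot: [-0.0, 0.563, 0.826, -0.0]
contact_force: [0.2, -0.1, -0.9]
finger_gap: 0.416
```

```bash
python3 -c "
from h import *
go([.5112,-.2168,.10],21.3)"
```

```text
t 6.1 pos [0.4736 0.0711 0.136 ] head 21.42 tilt [-0.0002  0.0001] gap 39.5 F [ 0.2 -0.1 -0.9]
shift mm [-281.8  -70.2   36. ] az 0.12
shift after turn [-281.9  -69.6   36. ]
```

Call:
move_arm([
  [255,-30,-8,0,0,0,0],
  [255,-50,-12,0,0,0,0],
  [255,-55,-13,0,0,0,0],
  [255,-55,-13,0,0,0,0],
  [255,-52,-13,10,0,0,0],
  [255,-40,-11,26,0,0,0],
  [255,0,0,0,0,0,0],
  [255,0,0,0,0,0,0],
])

```text
time_s: 7.1
position: [0.511, -0.2166, 0.1]
tcp_rot: [-0.0, 0.563, 0.826, 0.0]
contact_force: [1.1, -0.0, -1.0]
finger_gap: 0.408
```

```bash
python3 - <<'E'
from h import *
go([.5112,-.2168,.10],21.3)
im=cv2.cvtColor(eyes.snapshot('side'),cv2.COLOR_RGB2BGR);cv2.imwrite('pics/s1.png',im)
t=cv2.cvtColor(eyes.snapshot('top'),cv2.COLOR_RGB2BGR);cv2.imwrite('pics/t1.png',t)
o=np.zeros((600,800,3),np.uint8)
o[:,:]=cv2.resize(im[220:370,250:450],None,fx=4,fy=4,interpolation=cv2.INTER_CUBIC);cv2.imwrite('pics/s1c.png',o)
cv2.imwrite('pics/t1c.png',cv2.resize(t[180:310,360:520],None,fx=4,fy=4,interpolation=cv2.INTER_CUBIC))
E
```

```text
t 7.1 pos [ 0.511  -0.2166  0.1   ] head 21.47 tilt [-0.0005  0.0005] gap 38.8 F [ 1.1 -0.  -1. ]
shift mm [-0.2  0.1 -0. ] az 0.17
shift after turn [-0.2  0.1 -0. ]
```

View pics/s1c.png

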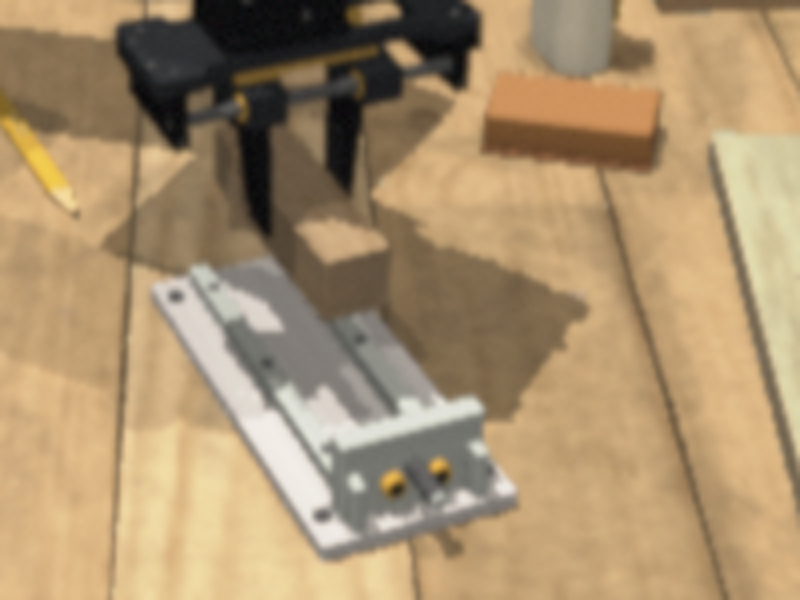

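View pics/t1c.png

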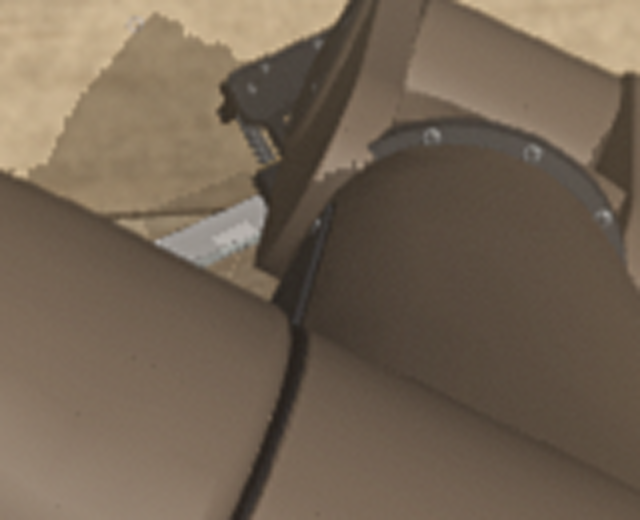

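The side view shows the offcut held level above the channel. In the crop, its front top edge runs from (325,265) to (388,245). The jig's top corners are near (152,287), (325,545) and (515,492). The top view is blocked by the arm, so I'll check the jig pose from the side view.

```bash
python3 - <<'E'
from h import *
P=lambda x,y:((x+.5)/4-.5+250,(y+.5)/4-.5+220)
u=np.array([.3633,-.9317]);v=np.array([.9317,.3633]);o=np.array([.5221,-.2447])
jig=lambda p:np.round([(p[:2]-o)@u*1000,(p[:2]-o)@v*1000],1)
print('base corners: expect (-125,-55),(125,-55),(125,55)')
for p in [(152,287),(325,545),(517,492)]: print(jig(ray('side',P(*p),.012)))
print('plate top edge corners (face side/outer) expect y -40,40 x 100/114 z .06')
for p in [(335,449),(330,432),(484,405),(478,398)]: print(p,jig(ray('side',P(*p),.06)))
inv=lambda uv:((uv-[250-.5+0,220-.5])*4-.5).round(0)
def show(name,L):
    pts=[np.r_[o+u*a/1000+v*b/1000,z] for a,b,z in L]; print(name,inv(proj('side',pts)).tolist())
show('base',[(-125,-55,.012),(125,-55,.012),(125,55,.012)])
show('plate',[(114,-40,.06),(114,40,.06),(100,-40,.06),(100,40,.06)])
show('block front bot/top',[(45,-19.5,.084),(45,19.5,.084),(45,-19.5,.122),(45,19.5,.122)])
show('rail rear near: outer/inner top, far inner',[(-115,-34,.024),(-115,-22,.024),(-115,22,.024)])
# side contour-based lines in unoccluded first side picture
im=cv2.imread('pics/side0.png')
cv2.imwrite('pics/s0c.png',cv2.resize(im[270:370,275:395],None,fx=6,fy=6,interpolation=cv2.INTER_CUBIC))
E
```

```text
base corners: expect (-125,-55),(125,-55),(125,55)
[-121.2  -54.2]
[124.4 -52.3]
[126.1  54.1]
plate top edge corners (face side/outer) expect y -40,40 x 100/114 z .06
(335, 449) [112.7 -42.1]
(330, 432) [ 99.6 -38.9]
(484, 405) [110.3  41.2]
(478, 398) [103.9  41. ]
base [[149.0, 284.0], [320.0, 547.0], [518.0, 490.0]]
plate [[340.0, 449.0], [485.0, 410.0], [328.0, 433.0], [473.0, 394.0]]
block front bot/top [[322.0, 324.0], [391.0, 307.0], [322.0, 262.0], [392.0, 246.0]]
rail rear near: outer/inner top, far inner [[188.0, 268.0], [207.0, 263.0], [276.0, 247.0]]
```

View pics/s0c.png

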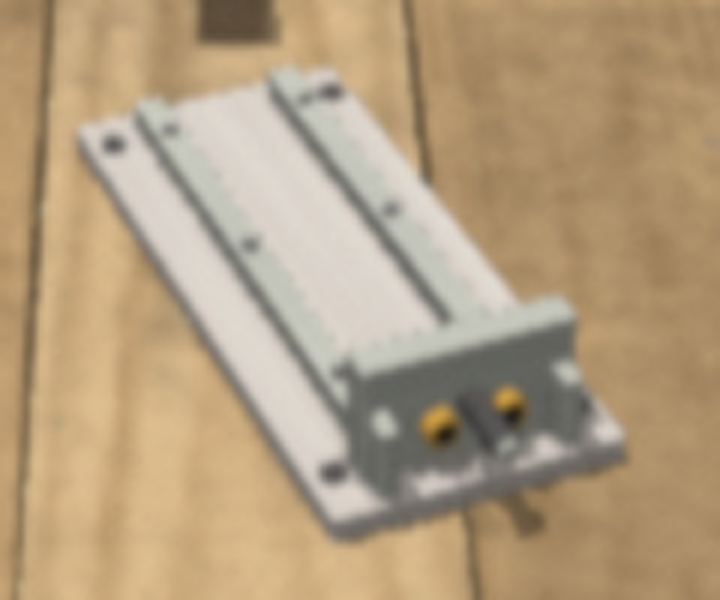

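Both views agree on the jig pose to about 1–2 mm (mid-line ±1 mm). I'll descend, checking the force on the way.

Call:
move_arm([
  [255,0,0,20,0,0,0],
  [255,0,0,20,0,0,0],
  [255,0,0,15,0,0,0],
  [255,0,0,5,0,0,0],
  [255,0,0,3,0,0,0],
  [255,0,0,2,0,0,0],
  [255,0,0,0,0,0,0],
  [255,0,0,0,0,0,0],
])

```text
time_s: 8.2
position: [0.5113, -0.2171, 0.0353]
tcp_rot: [0.0, 0.564, 0.826, 0.0]
contact_force: [0.3, 0.3, -0.7]
finger_gap: 0.408
```

Call:
move_arm([
  [255,0,0,1,0,0,0],
  [255,0,0,1,0,0,0],
  [255,0,0,1,0,0,0],
  [255,0,0,1,0,0,0],
  [255,0,0,0,0,0,0],
  [255,0,0,0,0,0,0],
  [255,0,0,0,0,0,0],
  [255,0,0,0,0,0,0],
])

```text
time_s: 9.2
position: [0.5113, -0.217, 0.031]
tcp_rot: [0.0, 0.564, 0.826, 0.0]
contact_force: [-0.2, -0.3, -1.6]
finger_gap: 0.408
```

```bash
python3 - <<'E'
from h import *
go([.5112,-.2168,.028],21.36)
im=cv2.cvtColor(eyes.snapshot('side'),cv2.COLOR_RGB2BGR);cv2.imwrite('pics/s2.png',im)
cv2.imwrite('pics/s2c.png',cv2.resize(im[270:370,275:395],None,fx=6,fy=6,interpolation=cv2.INTER_CUBIC))
E
```

```text
t 9.2 pos [ 0.5113 -0.217   0.031 ] head 21.35 tilt [0.0001 0.    ] gap 38.7 F [-0.2 -0.3 -1.6]
shift mm [ 0.2 -0.   3. ] az -0.01
shift after turn [ 0.2 -0.   3. ]
```

View pics/s2c.png

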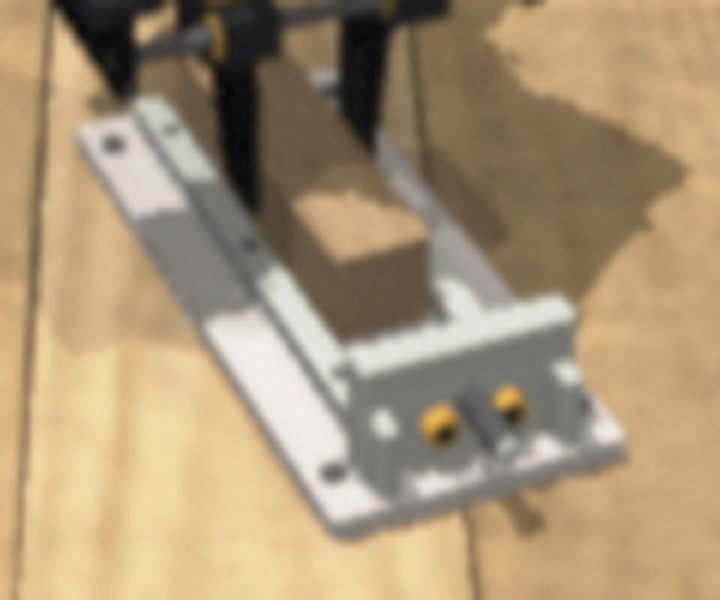

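The offcut sits between the rails: its front bottom edge runs from (340,335) to (430,310), inside both rails, and no contact force shows. I'll seat it on the floor.

Call:
move_arm([
  [255,0,0,1,0,0,0],
  [255,0,0,1,0,0,0],
  [255,0,0,1,0,0,0],
  [255,0,0,0.4,0,0,0],
  [255,0,0,0,0,0,0],
  [255,0,0,0,0,0,0],
  [255,0,0,0,0,0,0],
  [255,0,0,0,0,0,0],
])

```text
time_s: 10.25
position: [0.5113, -0.217, 0.028]
tcp_rot: [0.0, 0.564, 0.826, 0.0]
contact_force: [-2.2, 0.7, 4.7]
finger_gap: 0.408
```

Floor contact is about 5 N at TCP z = 0.028, as expected. Now I'll slide along −x of the tool.

Call:
move_arm([
  [255,-5,0,0,0,0,0],
  [255,-8,0,0,0,0,0],
  [255,-8,0,0,0,0,0],
  [255,-8,0,0,0,0,0],
  [255,-6,0,0,0,0,0],
  [255,-5,0,0,0,0,0],
  [255,0,0,0,0,0,0],
  [255,0,0,0,0,0,0],
], squeeze=60)

```text
time_s: 11.25
position: [0.5255, -0.2536, 0.028]
tcp_rot: [-0.001, 0.564, 0.826, 0.0]
contact_force: [-1.9, 5.1, 7.3]
finger_gap: 0.405
```

Call:
move_arm([
  [255,-2,0,0,0,0,0],
  [255,-2,0,0,0,0,0],
  [255,-2,0,0,0,0,0],
  [255,-2,0,0,0,0,0],
  [255,-2,0,0,0,0,0],
  [255,-2,0,0,0,0,0],
  [255,0,0,0,0,0,0],
  [255,0,0,0,0,0,0],
])

```text
time_s: 12.25
position: [0.5294, -0.2637, 0.028]
tcp_rot: [-0.002, 0.564, 0.826, 0.0]
contact_force: [-4.2, 11.1, 10.8]
finger_gap: 0.407
```

```bash
cat >> h.py <<'E'
u=np.array([.3633,-.9317]);v=np.array([.9317,.3633]);o=np.array([.5221,-.2447])
def jigst():
    s=r.get_state();p=s['position'][:2]-o;F=s['contact_force']
    print('t',s['time_s'],'jig x,y mm',(p@u*1e3).round(1),(p@v*1e3).round(1),'z',s['position'][2].round(4),'F along,across,z',(F[:2]@u).round(1),(F[:2]@v).round(1),F[2].round(1),'M',s['ft_torque'].round(2))
E
python3 -c "
from h import *
jigst()"
```

```text
t 12.25 jig x,y mm 20.3 -0.1 z 0.028 F along,across,z -11.8 0.1 10.8 M [1.76 0.55 0.1 ]
```

Call:
move_arm([
  [255,-1,0,0,0,0,0],
  [255,-1,0,0,0,0,0],
  [255,-1,0,0,0,0,0],
  [255,-1,0,0,0,0,0],
  [255,0,0,0,0,0,0],
  [255,0,0,0,0,0,0],
  [255,0,0,0,0,0,0],
  [255,0,0,0,0,0,0],
])

```text
time_s: 13.25
position: [0.5306, -0.2671, 0.028]
tcp_rot: [-0.002, 0.564, 0.826, 0.001]
contact_force: [-4.5, 13.6, 11.5]
finger_gap: 0.409
```

```bash
python3 -c "
from h import *
jigst()"
```

```text
t 13.25 jig x,y mm 23.9 -0.2 z 0.028 F along,across,z -14.3 0.7 11.5 M [2.11 0.59 0.16]
```

Call:
move_arm([
  [255,-0.5,0,0,0,0,0],
  [255,-0.5,0,0,0,0,0],
  [255,-0.5,0,0,0,0,0],
  [255,-0.5,0,0,0,0,0],
  [255,0,0,0,0,0,0],
  [255,0,0,0,0,0,0],
  [255,0,0,0,0,0,0],
  [255,0,0,0,0,0,0],
])

```text
time_s: 14.25
position: [0.5309, -0.2679, 0.028]
tcp_rot: [-0.003, 0.564, 0.826, 0.001]
contact_force: [-6.3, 18.9, 14.7]
finger_gap: 0.405
```

```bash
python3 -c "
from h import *
jigst()"
```

```text
t 14.25 jig x,y mm 24.8 -0.2 z 0.028 F along,across,z -19.9 1.0 14.7 M [3.05 0.61 0.14]
```

Call:
move_arm([
  [255,-0.5,0,0,0,0,0],
  [255,-0.5,0,0,0,0,0],
  [255,-0.5,0,0,0,0,0],
  [255,-0.5,0,0,0,0,0],
  [255,0,0,0,0,0,0],
  [255,0,0,0,0,0,0],
  [255,0,0,0,0,0,0],
  [255,0,0,0,0,0,0],
])

```text
time_s: 15.25
position: [0.5309, -0.268, 0.028]
tcp_rot: [-0.005, 0.564, 0.826, 0.001]
contact_force: [-8.4, 30.0, 20.0]
finger_gap: 0.408
```

```bash
python3 - <<'E'
from h import *
jigst(); go([.5309,-.2679,.028],21.36)
im=cv2.cvtColor(eyes.snapshot('side'),cv2.COLOR_RGB2BGR)
cv2.imwrite('pics/s3c.png',cv2.resize(im[270:370,275:395],None,fx=6,fy=6,interpolation=cv2.INTER_CUBIC))
E
```

```text
t 15.25 jig x,y mm 24.9 -0.2 z 0.028 F along,across,z -31.0 3.1 20.0 M [ 4.72  0.79 -0.  ]
t 15.25 pos [ 0.5309 -0.268   0.028 ] head 21.36 tilt [-0.006   0.0073] gap 38.8 F [-8.4 30.  20. ]
shift mm [ 0.1 -0.   0. ] az 0.0
shift after turn [ 0.1 -0.   0. ]
```

View pics/s3c.png

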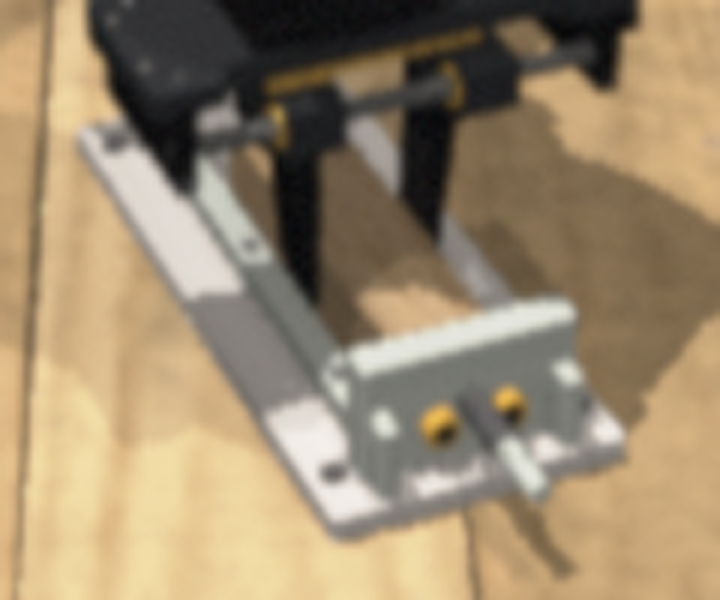

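The offcut is at the plate. The last 2 mm commanded moved it only 0.1 mm while the push rose from 20 to 31 N, and the TCP is at jig x = 24.9 mm (home is 25). The pin's rear end now sticks out behind the plate at (525,465). Handing in.

```bash
python3 -c "
from h import *
jigst(); print(r.finish_job()); jigst()"
```

```text
t 15.3 jig x,y mm 24.9 -0.2 z 0.028 F along,across,z -30.8 3.9 20.5 M [ 4.74  0.81 -0.06]
the job is handed in; nothing more can be done
None
the job is handed in; nothing more can be done
```

The long offcut lies flat in the channel with its end against the bush plate. I handed the job in at 15.3 s with the gripper still holding and pressing it; the system gives no verdict.

**What I did:** I picked the larger of the two look-alikes; it measured about 151 x 37 mm in the image and 39 mm between the fingers. I lowered it between the rails, set it on the channel floor and slid it in against the ejector pin. The paths stayed clear of the other two offcuts, but I did not measure them again afterwards.

**Last checks:**
- **Position:** the tool was at jig x = 24.9 mm (25 is home) and y = -0.2 mm, with the height as planned and a tilt of about 0.01 rad.
- **Hard stop:** the last 2 mm commanded moved the offcut only 0.1 mm, while the push rose from 20 to 31 N. That is well above the 6.4 N spring, even after allowing for friction on the channel floor.
- **Pin:** the side picture shows its rear end pushed out behind the plate. I had no direct reading of its travel or of the force on the plate.
- **Jig pose:** the top and side cameras agreed to 1–3 mm on most points, 4 mm at the worst corner. The top view was blocked by the arm during placing, so I relied on the side view and the force readings there.

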